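# Lift the screw caddy off the shaker and hold it level

### The arm

A 6-joint arm with a two-finger parallel gripper is mounted at the origin on the work surface. World frame = base frame: x ahead of the robot, y to its left, z up, the work surface at z = 0. Lengths are in m, angles in rad, forces in N, time in s.
With the tool pointing down it reaches from about 0.35 to 0.975 m from the base axis. Payload 17.4 kg.
Tool frame: the origin (TCP) lies on the centre line of the jaws, within the pads' length; the fingertips stand 19 mm ahead of it and the grasp point (between the pads) is the TCP; z points along the fingers, x is the direction in which the jaws open and shut, and the axes are right-handed (so a half turn about z gives the same grasp; the last joint's range is limited). The gripper opens to 85 mm and grips with 20 to 120 N. Pads are 22 mm wide; open, the fingers measure 114 mm over their backs; the gripper's body (76 mm by 85 mm) begins 54 mm behind the grasp point. The pads swing forward as they close: fully open they stand 13 mm farther back than shut.
Start: joints at [-1.144, 0.116, 1.442, -0, 1.584, -0.038], TCP at [0.303, -0.603, 0.25] pointing down, gripper open.
Joint ranges: [-2.83, 2.83], [-0.83, 2.19], [0.07, 2.5], [-1.14, 4.28], [0.01, 3], [-2.97, 2.97]. Speed limits (rad/s): [1.89, 1.89, 2.22, 3.14, 3.14, 3.14].

### API

Orientations are given as a unit quaternion [x, y, z, w].
In Python, from bench import ctrl, jaws, optics, sensors gives the robot as it stands. Calls block until the motion is done:
- ctrl.goto(position, orientation): joint-space move of the TCP to a pose.
- ctrl.move_linear(position, attitude=None, v=0.15, f_stop=None): straight line of the TCP; attitude=None keeps the orientation; v is the mean speed in m/s. With f_stop (N) it stops when the force on the tool has changed by that much, and returns True; else False.
- ctrl.move_j(angles): joint-space move.
- jaws.gripper_to(opening, effort=None): opening from 0.0 (shut) to 1.0 (fully open); effort is the grip in N (None keeps the last); returns when the fingers have stopped.
- ctrl.hold(seconds).
- ctrl.ik(position, orientation): joint angles nearest the present ones, or None.
- optics.snapshot(name): name is "scene" or "top"; returns the picture (480x640x3 uint8, blue, green, red); there is no depth.
- optics.get_calibration(name): a dict with "fx", "fy", "cx", "cy" (pixels), "cam_to_world" (4x4, takes a point from camera to world coordinates). Camera axes: x right, y down, z forward; pixel columns grow to the right and rows downward; lengths in m; the calibration is good to about 2 mm. A picture is of the moment at which its call begins. get_calibration takes no time and is no camera call.
A pose or a line that the arm cannot do raises ctrl.IKError and nothing moves.
- ctrl.finish_job(): hands the job in, once; it reports no verdict.
Trained networks look in the newest picture that a camera, given by its name, has taken for a name from the list of things; names that differ only in an ending like _2 or _b are one class to them, and where a whole thing is asked for, a point or a joint stands for the part that bears it (a point fixed in the world has none). Each returns a list of dicts, best first, with "confidence" (0 to 1); they miss things now and then, are a little off and sometimes report something else, mostly with a low value. They report only what shows in the picture. A call takes as long as a camera call. They do not tell look-alikes from the thing itself.
- optics.spot_in(label, camera): "centre" ([x, y, z] in m, in world coordinates, good to about 4 mm: the middle of the surface that is visible of it).
- optics.cut_out(label, camera): "region" (480x640 bool, what is visible of it).
- optics.place_of(label, camera): "centre" ([x, y, z] in m, in world coordinates, good to about 4 mm: a listed point, or the origin of a listed thing).
Readings, each from a call of its own:
- sensors.current_t(): time.
- sensors.current_joints(): joint angles.
- sensors.current_qd(): joint speeds.
- sensors.current_joint_efforts(): joint torques, N m.
- sensors.current_tool_pos(): TCP position.
- sensors.current_tcp_rot(): TCP orientation.
- sensors.current_ft_force(): force on the tool from outside, world axes, zero at the start.
- sensors.current_ft_torque(): the same for the moment, N m.
- sensors.current_gripper_width(): opening from 0.0 (shut) to 1.0 (fully open).
Only numpy, scipy, OpenCV 4.12 (cv2) and the standard library are available. Lean on these libraries where they do the work, as an engineer would, in place of code of your own. Each camera call takes 0.05 s, during which the arm holds its last target.

### The job

Switch the shaker off at its isolator by throwing the red-ball toggle fully over to the off (white-marked) side, and only then take the yellow caddy by its black grip bar and lift it, with both red cartons still in it, about 10 cm clear above the shaker. Hold it there over the shaker, level and still, for three seconds, and finish with the gripper still holding it up; do not disturb the blue carton, the stock bin or the copper collar.

Things in the scene. Friction and masses are not known exactly. Their poses are not given: they have to be found in the camera images.
- isolator_base: Isolator housing, fixed on the bench: a yellow block 120 (x) by 70 (y) by 30 mm high; origin at the centre of its underside. A green mark lies on its top at the +x end (ON), a white mark at the -x end (OFF). The toggle's pivot axis runs along the housing's y, 28 mm above the origin. The housing stands on the other side of the robot's midline from the shaker (left or right varies), turned up to about 35 degrees from the robot's axes.
- isolator (a joint): Toggle angle in rad: 1.1 = ON, leaning 0.55 rad from vertical to the housing's +x (green) end; 0 = OFF, leaning 0.55 rad to the -x (white) end. Its heavy ball (0.18 kg) keeps it down against either stop, over-centre: it must be pushed (under 2 N at the ball) past upright (0.55 rad); some 0.2 rad beyond upright it falls home by itself. It starts ON.
- isolator_tip (a point): Centre of the red ball, 28 mm in diameter, at the end of the 10 mm thick steel toggle rod, 90 mm from the pivot: about 105 mm above the bench at either end, 118 mm when upright, 47 mm to either side of the housing's centre along its x. The point moves with the toggle.
- shaker: Vibrating settling table, fixed on the bench (its shaking is not simulated): blue base plate, four springs, flat deck 220 (x) by 260 (y) mm with a black rubber top 55 mm above the bench. Origin at the centre of its underside, at bench height.
- caddy: Yellow open carry caddy standing loose on the shaker's deck, turned up to 20 degrees on it: tray 130 (x) by 210 (y) by 45 mm high, walls 4 mm, a divider along y in the middle, and over it a black grip bar carried by two yellow posts. Origin at the centre of its underside, z up. 0.24 to 0.36 kg, 0.4 to 0.7 kg with the cartons.
- caddy_grip (a point): Middle of the black grip bar, 115 mm above the caddy's underside, over its centre. The bar runs along the caddy's y, 14 mm thick (x) and 18 mm tall, free for 150 mm between the posts' inner faces; nothing is under it for 60 mm and the cartons' tops lie 51 mm below its centre.
- carton_near: Red carton 45 (x) by 90 (y) by 60 mm high, with white labels, standing loose in the caddy's compartment on its -x side, 4 mm above the caddy's underside. Origin at the centre of its underside. About 0.08 to 0.17 kg.
- carton_far: The same kind of red carton, in the compartment on the caddy's +x side.
- blue_carton: Bystander: blue carton 80 by 110 by 70 mm high with white labels, loose beyond the work. Origin at the centre of its underside.
- stock_bin: Bystander: open yellow bin 130 by 100 by 60 mm high, filled with steel balls, loose beyond the work. Origin at the centre of its underside.
- copper_collar: Bystander: copper-coloured pipe collar, 84 mm flange and 48 mm tube, 75 mm high, loose at one side of the work. Origin at the centre of its underside.
Mind the look-alikes: they are no part of the job. What is shaped like the caddy but pink or turquoise is not meant.

How it is judged:
On the way, in this order (a step that is already met when the one before it is completed fails the run):
1. the isolator toggle is fully over on the off side (value of joint isolator below 0.12 rad and z of caddy in the frame of shaker below 0.07 m), for 0.2 s.
2. the caddy, cartons in it, is held by the gripper level and still about 10 cm above the shaker for three seconds (value of joint isolator below 0.12 rad and z of caddy in the frame of shaker between 0.125 and 0.205 m and horizontal distance between caddy and shaker below 0.08 m and angle between caddy's own z axis and vertical below 0.1 rad and linear speed of caddy below 0.03 m/s and angular speed of caddy below 0.2 rad/s and contact force between caddy and the fingers above 1 N and contact force between caddy and shaker below 0.1 N and z of carton_near in the frame of caddy between -0.005 and 0.02 m and horizontal distance between each of carton_near, carton_far and caddy below 0.09 m and z of carton_far in the frame of caddy between -0.005 and 0.02 m and distance of each of blue_carton, stock_bin, copper_collar from where it was at the start of the episode below 0.03 m), for 2.8 s.
At the end, for the whole second after the job is handed in: Toggle off (under 0.12 rad). Caddy in the fingers, off the shaker: underside 70-150 mm above the deck, centre within 80 mm of the shaker's in plan, tilt under 0.10 rad, under 0.03 m/s and 0.2 rad/s. Both cartons stand in it. No bystander moved over 30 mm (all of step 2); the arm keeps its last pose, push and grip.
It fails at once if the caddy is lifted while the isolator is still on (value of joint isolator above 0.4 rad and z of caddy in the frame of shaker above 0.07 m).
It fails at once if the caddy is tipped (angle between caddy's own z axis and vertical above 0.35 rad).
It fails at once if a bystander is disturbed (distance of any of blue_carton, stock_bin, copper_collar from where it was at the start of the episode above 0.03 m).
It also fails if it takes over 58 s, if anything falls off the work surface, if the arm or the gripper's body presses on something with over 40 N, if the wrist force passes 120 N, or if a joint passes its speed limit or range.

## Working session

There is one attempt and no reset: what is moved stays moved. The work goes in short steps, each a Python script; the robot and the scene stay as the last script left them, time stands still between calls to the robot, and variables do not carry over. Pictures are saved under pics/ and viewed, and the job is handed in when it is done.

```bash
mkdir -p pics; ls
python3 - <<'E'
from bench import ctrl,jaws,optics,sensors
import cv2
for n in("scene","top"):
    cv2.imwrite(f"pics/{n}0.png",optics.snapshot(n))
    for l in ("isolator_base","isolator_tip","shaker","caddy","caddy_grip","carton_near","carton_far","blue_carton","stock_bin","copper_collar"):
        print(n,l,[(r["centre"].__class__ and [round(float(v),3) for v in r["centre"]],round(float(r["confidence"]),2)) for r in optics.place_of(l,n)])
print(sensors.current_t())
E
```

```text
pics
scene isolator_base [([0.532, -0.191, -0.002], 0.69)]
scene isolator_tip [([0.579, -0.194, 0.102], 0.57)]
scene shaker [([0.505, 0.19, -0.001], 0.95)]
scene caddy [([0.78, 0.343, 0.002], 0.77), ([0.219, 0.291, 0.003], 0.77), ([0.479, 0.172, 0.053], 0.72), ([0.309, -0.247, -0.0], 0.72), ([0.482, 0.168, 0.169], 0.2)]
scene caddy_grip [([0.483, 0.169, 0.17], 0.98), ([0.782, 0.34, 0.112], 0.97), ([0.221, 0.29, 0.115], 0.9), ([0.307, -0.246, 0.117], 0.77)]
scene carton_near [([0.441, 0.178, 0.059], 0.88)]
scene carton_far [([0.509, 0.201, 0.062], 0.88)]
scene blue_carton [([0.756, -0.13, -0.001], 0.63)]
scene stock_bin [([0.77, 0.09, -0.001], 0.92)]
scene copper_collar [([0.441, 0.519, 0.0], 0.6)]
top isolator_base [([0.532, -0.188, -0.0], 0.66)]
top isolator_tip []
top shaker []
top caddy [([0.481, 0.172, 0.058], 0.92), ([0.309, -0.247, -0.001], 0.88), ([0.778, 0.347, -0.003], 0.86), ([0.222, 0.289, 0.003], 0.81)]
top caddy_grip [([0.781, 0.344, 0.118], 0.97), ([0.218, 0.29, 0.112], 0.84), ([0.309, -0.251, 0.115], 0.72), ([0.484, 0.169, 0.168], 0.62)]
top carton_near [([0.441, 0.18, 0.058], 0.65)]
top carton_far [([0.504, 0.194, 0.061], 0.6), ([0.442, 0.184, 0.056], 0.42)]
top blue_carton [([0.757, -0.133, -0.003], 0.64)]
top stock_bin [([0.768, 0.093, 0.004], 0.64)]
top copper_collar [([0.438, 0.518, -0.003], 0.66), ([0.508, 0.197, 0.059], 0.52)]
1.1
```

View pics/scene0.png

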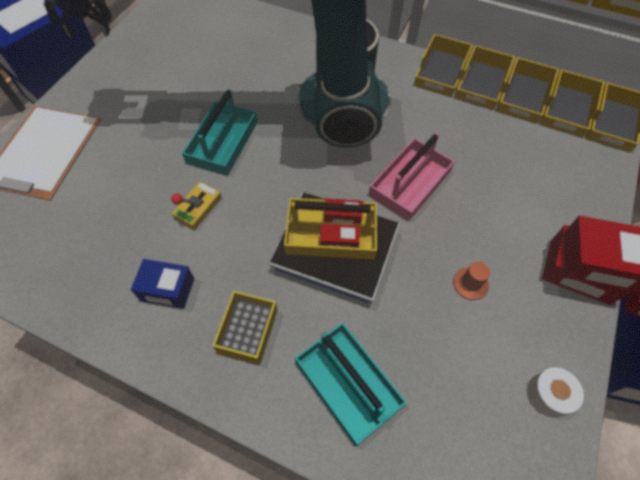

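View pics/top0.png

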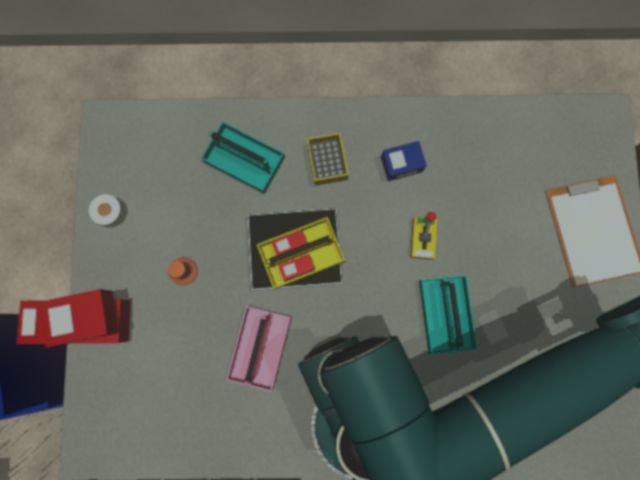

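The yellow caddy with the red cartons, on the black deck, is at scene (330,228) and top (300,252). The look-alikes are turquoise at top (243,157) and (447,315), and pink at (260,347). Next I'll measure the yaws and confirm in an enlarged crop.

```bash
cat > h.py <<'E'
import numpy as np,cv2
from scipy.spatial.transform import Rotation as R
from bench import ctrl,jaws,optics,sensors
def ray(cam,uv,z):
    c=optics.get_calibration(cam);T=np.array(c["cam_to_world"])
    uv=np.atleast_2d(uv).astype(float)
    d=np.c_[(uv[:,0]-c["cx"])/c["fx"],(uv[:,1]-c["cy"])/c["fy"],np.ones(len(uv))]@T[:3,:3].T
    s=(z-T[2,3])/d[:,2];return T[:3,3]+d*s[:,None]
def proj(cam,p):
    c=optics.get_calibration(cam);T=np.linalg.inv(np.array(c["cam_to_world"]))
    q=T[:3,:3]@np.array(p)+T[:3,3];return np.array([c["fx"]*q[0]/q[2]+c["cx"],c["fy"]*q[1]/q[2]+c["cy"]])
def down(yaw): # tool x axis at angle yaw in world, z down
    c,s=np.cos(yaw),np.sin(yaw)
    return R.from_matrix(np.array([[c,s,0],[s,-c,0],[0,0,-1]])).as_quat()
E
python3 - <<'E'
from h import *
ims=[]
for n in("scene","top"):
    im=optics.snapshot(n);hsv=cv2.cvtColor(im,cv2.COLOR_BGR2HSV)
    u=proj(n,(.482,.170,.17)).astype(int); b=proj(n,(.532,-.19,.03)).astype(int)
    for p in(u,b): ims.append(cv2.resize(im[p[1]-50:p[1]+50,p[0]-65:p[0]+65],(390,300),interpolation=cv2.INTER_CUBIC))
    for lab,z,near in(("caddy",.10,(.48,.17)),("isolator_base",.03,(.532,-.19))):
        for r in optics.cut_out(lab,n):
            m=np.array(r["region"]);yel=cv2.inRange(hsv,(18,120,60),(35,255,255))>0
            mm=m&yel if lab=="caddy" else m
            v,uu=np.nonzero(mm)
            if len(v)<30: continue
            P=ray(n,np.c_[uu,v],z)
            if np.hypot(*(P[:,:2].mean(0)-near))>.07: continue
            print(n,lab,r["confidence"],cv2.minAreaRect((P[:,:2]*1000).astype(np.float32)))
            if lab=="caddy":
                k=cv2.morphologyEx(m.astype(np.uint8),cv2.MORPH_CLOSE,np.ones((9,9)))
                d=(k>0)&(im.max(2)<60); d=d.astype(np.uint8)
                nn,L,S,C=cv2.connectedComponentsWithStats(d)
                i=1+np.argmax(S[1:,4]);v,uu=np.nonzero(L==i)
                P=ray(n,np.c_[uu,v],.177);print(" bar",len(v),cv2.minAreaRect((P[:,:2]*1000).astype(np.float32)), P.mean(0))
    # isolator marks
    for nm,lo,hi in(("green",(45,100,40),(85,255,255)),("white",(0,0,150),(180,60,255)),("red",(0,150,80),(8,255,255))):
        m=cv2.inRange(hsv,lo,hi);v,uu=np.nonzero(m);P=ray(n,np.c_[uu,v],.03 if nm!="red" else .105)
        s=np.hypot(P[:,0]-.532,P[:,1]+.19)<.09
        if s.any():print(n,nm,s.sum(),P[s].mean(0))
cv2.imwrite("pics/crop0.png",np.vstack([np.hstack(ims[:2]),np.hstack(ims[2:])]))
E
```

```text
scene caddy 0.59 ((492.45941162109375, 173.95797729492188), (151.38040161132812, 209.22067260742188), 21.03843879699707)
 bar 434 ((485.1426696777344, 170.98373413085938), (18.19614601135254, 162.29696655273438), 21.1346492767334) [0.48557629 0.16989036 0.177     ]
scene isolator_base 0.59 ((534.920654296875, -194.35946655273438), (117.35737609863281, 129.1500701904297), 80.7017593383789)
scene isolator_base 0.4 ((544.0570068359375, -223.82467651367188), (62.03940200805664, 29.41043472290039), 89.09449768066406)
scene green 62 [ 0.57813647 -0.19271959  0.03      ]
scene white 103 [ 0.48108368 -0.18546297  0.03      ]
scene red 64 [ 0.57626225 -0.19453482  0.105     ]
top caddy 0.62 ((478.94677734375, 168.67132568359375), (132.96585083007812, 209.29367065429688), 20.31410026550293)
 bar 194 ((479.8598937988281, 168.201171875), (9.727448463439941, 158.61929321289062), 21.08964729309082) [0.48015161 0.16891964 0.177     ]
top isolator_base 0.67 ((534.955322265625, -188.63177490234375), (69.92002868652344, 130.22467041015625), 87.54197692871094)
top green 42 [ 0.57961281 -0.1871788   0.03      ]
top white 88 [ 0.48290145 -0.18627285  0.03      ]
top red 53 [ 0.57749733 -0.19404605  0.105     ]
```

View pics/crop0.png

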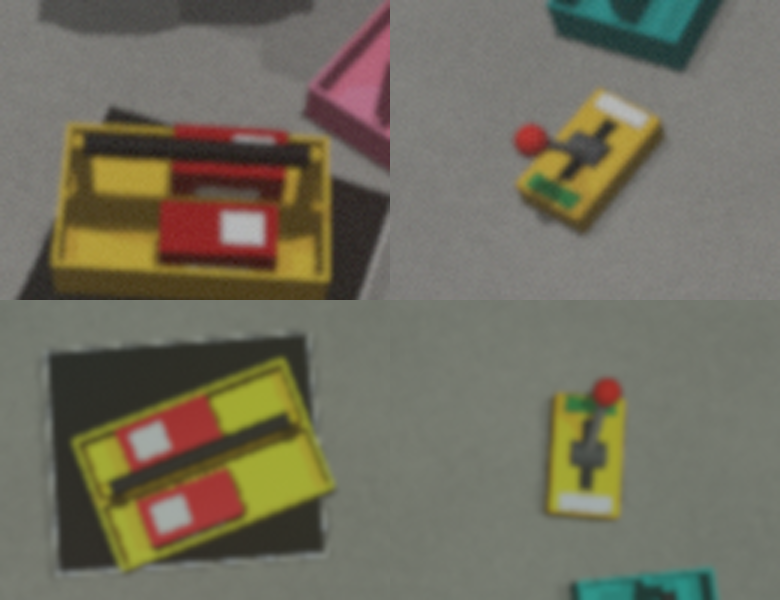

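The crop confirms the target. It is the yellow caddy with two red cartons at crop (190,190) in the scene view, x axis at about 21°. The isolator's yaw is about -2.5°, with the ball over the green +x end at crop (607,390). Now I'll push the toggle with the closed fingers.

Run:
```python
from h import *
yaw=np.deg2rad(-2.5);ax=np.array([np.cos(yaw),np.sin(yaw),0])
c=np.array([.5315,-.1895,0])
side=np.array([-ax[1],ax[0],0])*0.0
q0=np.array(sensors.current_joints())
best=min((( np.abs(np.array(j)-q0).max(),y) for y in(yaw+np.pi/2,yaw-np.pi/2) if (j:=ctrl.ik(c+ax*.1+[0,0,.25],down(y))) is not None))
print(best);o=down(best[1])
P=lambda d,z:list(c+ax*d+np.array([0,0,z]))
P_=lambda d,z:P(d,z)
jaws.gripper_to(0.0)
ctrl.goto(P(.100,.25),o)
print(ctrl.move_linear(P(.100,.107),v=.12,f_stop=8))
f0=np.array(sensors.current_ft_force())
print(ctrl.move_linear(P(-.018,.107),v=.06,f_stop=10),sensors.current_tool_pos(),np.array(sensors.current_ft_force())-f0)
cv2.imwrite("pics/s1.png",optics.snapshot("scene"))
print([(r["centre"],r["confidence"]) for r in optics.place_of("isolator_tip","scene")],sensors.current_t())
```

```text
(np.float64(1.3157557151537012), np.float64(-1.6144295580947547))
False
False [ 0.51367158 -0.18871197  0.10696218] [-0.68280007  0.11760133  0.20136441]
[([0.7705, 0.0922, 0.001], 0.42), ([0.4851, -0.1844, 0.1041], 0.4)] 7.625
```

View pics/s1.png

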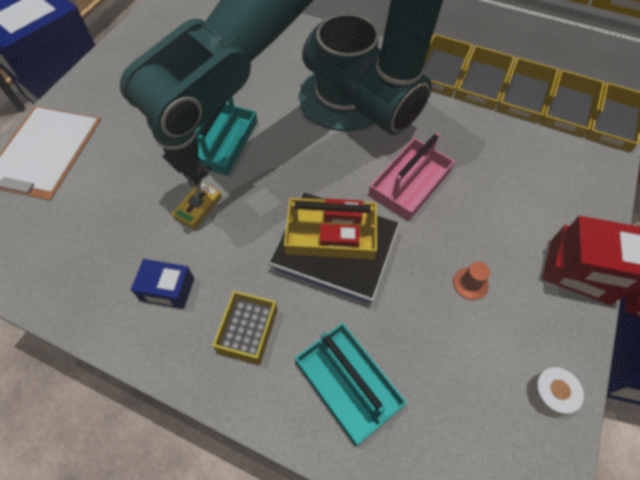

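The ball shows over the white end, at about (208,188), with the estimated tip at x=0.485, which is OFF. I'll back off, verify with a clear view, and pre-position over the caddy.

Run:
```python
from h import *
p=np.array(sensors.current_tool_pos())
ctrl.move_linear(list(p+[.02,0,.0]),v=.1)
ctrl.move_linear(list(p+[.02,0,.17]),v=.2)
q0=np.array(sensors.current_joints())
yaw=np.deg2rad(21)
g=np.array([.4815,.1695,.170])+.008*np.array([-np.sin(yaw),np.cos(yaw),0])
_,y=min((( np.abs(np.array(j)-q0).max(),y) for y in(yaw,yaw+np.pi,yaw-np.pi) if (j:=ctrl.ik(list(g+[0,0,.12]),down(y))) is not None))
jaws.gripper_to(1.0,60)
ctrl.goto(list(g+[0,0,.12]),down(y))
ims=[]
for n in("scene","top"):
    im=optics.snapshot(n);b=proj(n,(.532,-.19,.03)).astype(int)
    ims.append(cv2.resize(im[b[1]-50:b[1]+50,b[0]-65:b[0]+65],(390,300)))
    print([(r["centre"],r["confidence"]) for r in optics.place_of("isolator_tip",n)])
    b=proj(n,(.482,.17,.17)).astype(int)
    ims.append(cv2.resize(im[b[1]-50:b[1]+50,b[0]-65:b[0]+65],(390,300)))
    print([(r["centre"],r["confidence"]) for r in optics.place_of("caddy_grip",n)])
cv2.imwrite("pics/s2.png",np.vstack([np.hstack(ims[:2]),np.hstack(ims[2:])]))
print(sensors.current_tool_pos(),y,sensors.current_t())
```

```text
[([0.4856, -0.1831, 0.1037], 0.76)]
[([0.3087, -0.2504, 0.1162], 0.89), ([0.783, 0.3438, 0.1134], 0.78), ([0.482, 0.1664, 0.1676], 0.74), ([0.2195, 0.2891, 0.1146], 0.6)]
[([0.4866, -0.1847, 0.1036], 0.54)]
[([0.7809, 0.347, 0.1155], 0.88), ([0.4852, 0.171, 0.1679], 0.71), ([0.2175, 0.2934, 0.111], 0.65), ([0.3104, -0.248, 0.1133], 0.64)]
[0.47883857 0.17654138 0.28991822] 0.3665191429188092 11.4417
```

View pics/s2.png

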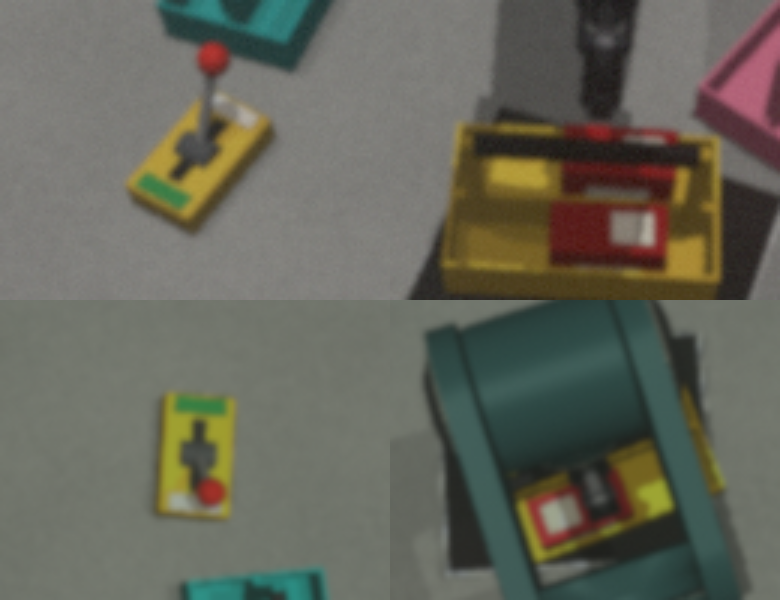

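Crops show the toggle fully on the white side (ball at (213,57) in scene and (210,491) in top), and the caddy untouched. Now grasp.

Run:
```python
from h import *
p=np.array(sensors.current_tool_pos())
print(ctrl.move_linear(list(np.r_[p[:2],.171]),v=.1,f_stop=8))
jaws.gripper_to(0.0,80)
print(sensors.current_gripper_width(),sensors.current_tool_pos(),sensors.current_ft_force())
cv2.imwrite("pics/s3.png",cv2.resize(optics.snapshot("scene")[120:320,200:467],(800,600)))
print(sensors.current_t())
```

```text
False
0.14639960582748404 [0.4789946  0.17660447 0.17114629] [2.64695305 1.6390545  0.70560589]
13.4917
```

View pics/s3.png

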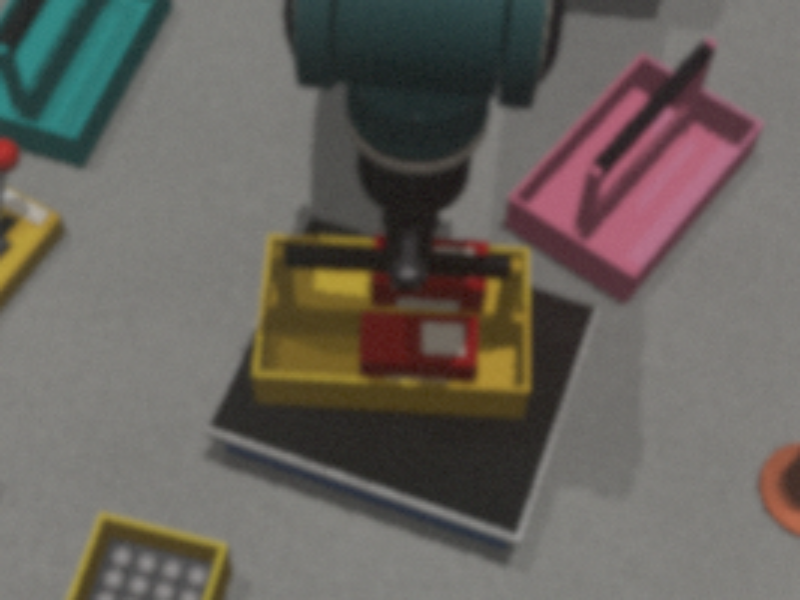

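The fingers are on the bar at about (405,262), and the opening of about 12–14 mm matches it. Lifting slowly.

Run:
```python
from h import *
p=np.array(sensors.current_tool_pos())
ctrl.move_linear(list(p+[0,0,.03]),v=.03)
print(sensors.current_gripper_width(),sensors.current_ft_force(),sensors.current_ft_torque())
ctrl.move_linear(list(p+[0.01,0.005,.108]),v=.05)
ctrl.hold(.5)
print(sensors.current_gripper_width(),sensors.current_tool_pos(),sensors.current_ft_force(),sensors.current_ft_torque())
for n in("scene","top"):
  im=optics.snapshot(n)
  for l in("caddy","caddy_grip","carton_near","carton_far","shaker","isolator_tip"):
    print(n,l,[(np.round(r["centre"],3).tolist(),round(float(r["confidence"]),2)) for r in optics.place_of(l,n)])
  if n=="scene": cv2.imwrite("pics/s4.png",cv2.resize(im[100:325,150:450],(800,600)))
print(sensors.current_t())
```

```text
0.14820306694999283 [ 0.02694677  0.31476285 -4.59960386] [-0.0109773  -0.05011015 -0.0232682 ]
0.14877230032989158 [0.48895735 0.18160657 0.27910022] [-0.3517111  -0.37755701 -4.17907541] [-0.02600603 -0.00520433  0.00429757]
scene caddy [([0.78, 0.341, 0.0], 0.83), ([0.494, 0.176, 0.164], 0.77), ([0.31, -0.248, 0.0], 0.67), ([0.221, 0.291, 0.002], 0.64)]
scene caddy_grip [([0.493, 0.171, 0.28], 0.97), ([0.221, 0.291, 0.112], 0.6), ([0.31, -0.25, 0.117], 0.59)]
scene carton_near [([0.453, 0.184, 0.166], 0.67)]
scene carton_far [([0.518, 0.204, 0.17], 0.58)]
scene shaker [([0.504, 0.187, -0.0], 0.57)]
scene isolator_tip [([0.485, -0.184, 0.104], 0.61), ([0.494, 0.172, 0.278], 0.2)]
top caddy [([0.31, -0.249, -0.001], 0.89), ([0.778, 0.346, -0.002], 0.74), ([0.494, 0.174, 0.162], 0.71), ([0.222, 0.292, 0.0], 0.7)]
top caddy_grip [([0.308, -0.248, 0.116], 0.9), ([0.782, 0.346, 0.118], 0.88), ([0.219, 0.292, 0.112], 0.82), ([0.495, 0.174, 0.28], 0.73)]
top carton_near [([0.449, 0.187, 0.17], 0.94)]
top carton_far [([0.483, -0.186, 0.104], 0.47)]
top shaker []
top isolator_tip [([0.484, -0.184, 0.103], 0.59)]
17.575
```

View pics/s4.png

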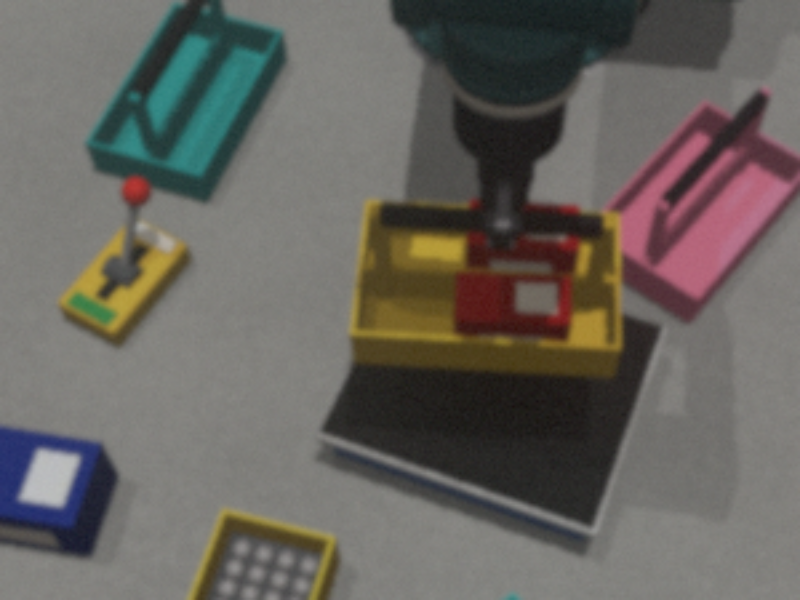

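The caddy is up at z≈0.163, level, with both cartons inside, and the shaker deck is visible below it at about (500,450). Holding, then a last check and hand-in.

Run:
```python
from h import *
ctrl.hold(3.6)
print(sensors.current_gripper_width(),sensors.current_tool_pos(),sensors.current_ft_force())
im=optics.snapshot("scene"); cv2.imwrite("pics/s5.png",im)
for l in("caddy","caddy_grip","carton_near","carton_far","isolator_tip","blue_carton","stock_bin","copper_collar"):
    print(l,[(np.round(r["centre"],3).tolist(),round(float(r["confidence"]),2)) for r in optics.place_of(l,"scene")])
print(sensors.current_t())
```

```text
0.1468134002328008 [0.48896364 0.18161238 0.27915129] [ 0.38896332 -0.4970683  -4.81845108]
caddy [([0.218, 0.292, -0.0], 0.97), ([0.309, -0.246, -0.001], 0.83), ([0.493, 0.175, 0.162], 0.8), ([0.78, 0.341, 0.003], 0.57)]
caddy_grip [([0.494, 0.175, 0.278], 0.91), ([0.22, 0.29, 0.112], 0.77), ([0.307, -0.246, 0.118], 0.69), ([0.756, -0.129, -0.004], 0.48)]
carton_near [([0.448, 0.184, 0.167], 0.64)]
carton_far []
isolator_tip [([0.52, 0.207, 0.172], 0.65), ([0.484, -0.181, 0.103], 0.5)]
blue_carton [([0.756, -0.133, -0.003], 0.7)]
stock_bin [([0.768, 0.093, -0.004], 0.87)]
copper_collar [([0.439, 0.52, 0.003], 0.57), ([0.53, -0.192, -0.003], 0.28)]
21.625
```

View pics/s5.png

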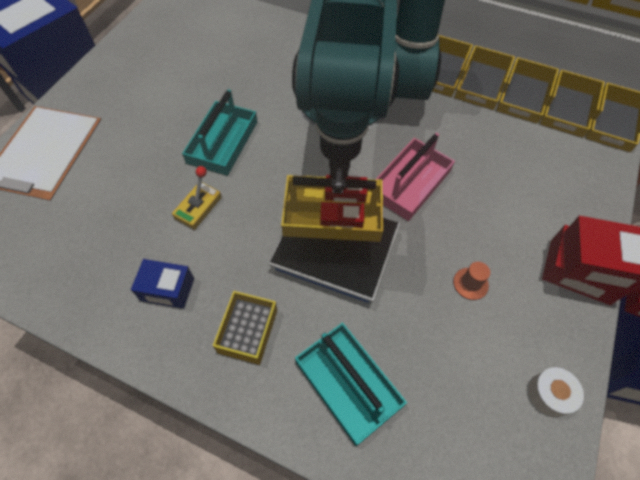

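The caddy hangs level over the deck at (333,208) with both cartons in it. The ball is over the white end at (201,171), and the bystanders are where they were.

Run:
```python
from h import *
ctrl.finish_job();print(sensors.current_t())
```

```text
the job is handed in; nothing more can be done
the job is handed in; nothing more can be done
```

I switched the isolator off and lifted the yellow caddy with both red cartons in it. It is held over the shaker, and the job is handed in at about 22 s of the 58 s allowed.

- **Isolator:** I pushed the toggle over with the closed fingers before touching the caddy. Both cameras put the ball over the white end, at about (0.485, -0.184, 0.104), which is fully off.
- **Caddy:** It is gripped by the black bar at 80 N and raised about 108 mm. The last check put its underside at z ≈ 0.162, within about 2 cm of the shaker's centre, and level to about 0.03 rad. It stayed still through a hold of over 3.5 s.
- **Cartons:** In the last picture both stand in the caddy.
- **Bystanders:** The blue carton, stock bin and copper collar are within about 4 mm of their starting estimates, which is the detector's accuracy.

**Checks that disagreed:** In the final round the detector missed `carton_far`. It also ranked a false `isolator_tip` first, at the carton's position. The picture and the earlier detection (z ≈ 0.170) showed the carton in place, and the second `isolator_tip` hit matched off.

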